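# Load the handle bar into the drill jig

### The arm

A 7-joint arm with a two-finger parallel gripper is mounted at the origin on the work surface. World frame = base frame: x ahead of the robot, y to its left, z up, the work surface at z = 0. Lengths are in m, angles in rad, forces in N, time in s.
With the tool pointing down it reaches from about 0.35 to 0.9 m from the base axis. Payload 7.2 kg.
Tool frame: the origin (TCP) lies on the centre line of the jaws, within the pads' length; the fingertips stand 8 mm ahead of it and the grasp point (between the pads) lies 11 mm behind it; z points along the fingers, y is the direction in which the jaws open and shut (so a half turn about z gives the same grasp; the last joint's range is limited). The gripper opens to 88 mm and grips with 3 to 60 N. Pads are 20 mm wide; open, the fingers measure 115 mm over their backs; the gripper's body (75 mm by 178 mm) begins 61 mm behind the grasp point.
Start: joints at [-1.257, 0.411, -0.013, 1.596, 0.006, 1.134, -0.082], TCP at [0.233, 0.58, 0.197] pointing down, gripper open.
Joint ranges: [-2.95, 2.95], [-0.29, 1.99], [-1.47, 1.44], [0.14, 2.54], [-1.03, 4.17], [0.13, 1.85], [-2.86, 2.86]. Speed limits (rad/s): [2.39, 2.39, 3.01, 3.01, 3.14, 3.14, 3.14].

### API

Orientations are given as a unit quaternion [x, y, z, w].
In Python, from rig import ctrl gives the robot as it stands. The module is installed in compiled form; this text tells all that it offers.
- The arm moves only by the shell command python3 -m crank 'ROWS' [FORCE]. ROWS is JSON, a list of rows, each a list of 7 numbers: the turn, a rotation vector about the tool's x, y, z in rad, then the shift along the tool's x, y, z in mm, then the opening, from 0 (shut) to 1 (fully open). A call has 1 to 12 rows; each row shifts and turns the pose as measured when the row begins, along the tool's axes as they then stand; what a row does not reach is not made up. A row lasts 1/10 s, in which the tool goes at most 50 mm and 8.59 degrees, less where a joint would pass 70% of its speed; a pose out of reach is approached as far as the arm can. A call is refused whole if a number of a shift passes 50 or a number of a turn 0.15, either way. A call with a gripper value outside its range is refused whole. The fingers move at their own pace and stop on an object; FORCE is the grip in N (left out, the last holds). Time passes only in rows, so rows that do not move let the fingers close. It gives the time, the measured TCP pose, the force and the opening at its end, in the units of the state.
- ctrl.state(): the state, without advancing time (a new reading comes with each control period).
- ctrl.read_camera(name): name is "scene" or "top" or "wrist"; returns (picture, depth): 480x640x3 uint8, red, green, blue; 480x640 float32, m along the optical axis (not along the pixel's ray), 0 where there is no reading.
- ctrl.camera_info(name): a dict with "fovy" (degrees; the focal length in pixels is half the picture's height over the tangent of half this angle, whatever the lens; pixels are square), "cx", "cy" (the principal point, pixels), "R" (3x3) and "t" (3): a world point X has camera coordinates R X + t; the wrist camera has in their place "mount" (4x4, takes a point from camera to tool coordinates, whose origin is the TCP and whose axes are the flange's). Camera axes: x right, y down, z forward; pixel columns grow to the right and rows downward; lengths in m; the calibration is good to about 2 mm. A picture is of the moment at which its call begins: read the wrist's pose just before it. camera_info takes no time and is no camera call.
- ctrl.close_job(): hands the job in, once; it reports no verdict.
The state is a dict: "time": time; "qpos": joint angles; "qvel": joint speeds; "tau": joint torques, N m; "position": TCP position; "ee_rot": TCP orientation; "wrist_force": force on the tool from outside, world axes, zero at the start; "moment": the same for the moment, N m; "gripper_width": finger opening in m.
Only numpy, scipy, OpenCV 4.12 (cv2) and the standard library are available. Lean on these libraries where they do the work, as an engineer would, in place of code of your own. Each camera call takes 0.05 s, during which the arm holds its last target. There are 200 camera calls.

### The job

Load the tool box's handle bar for cross-drilling: take the thick full-length bar from the rack, lay it in the jig's V-block short of the drill-bush plate, then slide it along the V under the plate until its end bears against the end stop. Leave it lying free, down on both flanks and hard up to the stop, without pushing the stop off its setting. Leave the other bars, the tool box and the screwdriver alone.

Things in the scene. Friction and masses are not known exactly. Their poses are not given: they have to be found in the camera images.
- bar_mid (a point): Centre of the handle bar: a plain solid aluminium round bar, 28 mm diameter, 160 mm long, about 0.27 kg, x along its axis (both ends alike). It starts lying in any one of the rack's three notches. It is the only bar both thick and full length.
- rack: Plywood bar rack screwed to the bench, base 130 x 200 x 8 mm; origin centre of underside, z up. Bars lie along its x in three V-notches 60 mm apart along its y. The notches are in two wooden battens 12 mm thick at x = +-36 mm, tops at z = 32 mm; between the battens there is free room beside and under the bars. A 28 mm bar's axis lies at z = 38 mm.
- jig: Steel drill jig bolted to the bench; origin under the V-block's middle at bench height, x along the V towards the end stop, z up. V-block 190 mm long (jig x -95 to 95), 50 wide, flat top at z = 50 mm; 90 degree V along x, 23 mm wide at the top. Aluminium base plate 12 mm thick, x -110 to 150, y -60 to 60.
- v_axis (a point): Where the axis of a seated 28 mm bar passes the jig's middle (jig x = 0, y = 0, z = 58.3 mm); axes as the jig. The axis is only 8.3 mm above the block's flat top, so to lay the bar down hold it with the fingertips no more than 6 mm below its axis. Sliding the bar along the V takes 2 to 5 N.
- bush_plate (a point): Centre of the top of the drill-bush plate, a dark steel plate bridging the V (jig x = 36 mm, z = 86 mm); axes as the jig. Plate 26 mm along the V (jig x 23 to 49), underside at z = 76, so a seated bar passes under it with 4 mm to spare; bush on it up to z = 94; its cheeks stand at jig y +-25 to 33. The bar is laid down with its end short of it.
- stop_bracket (a point): Top of the stop's bracket (jig x = 126 mm, z = 82 mm; black screw knob above it to 104); axes as the jig. It carries the end stop: a 20 mm disc on a 12 mm spindle on the V's axis, held only by the clamp screw. Its face (stop_face) is set afresh each job, anywhere from jig x = 55 to 95 mm, not measured: find it by feel. About 14 N pushes it off its setting.
- offcut_mid (a point): Centre of a short offcut, 28 mm diameter, 100 mm long, lying in another notch; leave alone.
- thin_bar_mid (a point): Centre of a thin bar, 16 mm diameter, 180 mm long, lying in the third notch (axis at rack z = 29 mm); leave alone.
- toolbox: Half-built sheet-aluminium tool box without its handle, 130 x 260 mm, 105 mm tall; origin centre of underside; leave alone.
- screwdriver: Red-handled screwdriver lying on the bench; leave alone.
There are look-alikes about, which are no part of the job. What is shaped like the part that bears bar_mid but pink or yellow is not meant.

How it is judged:
On the way, in this order (a step that is already met when the one before it is completed fails the run):
1. the bar lies in the V on both flanks, its leading end still 15 mm or more short of the stop (x of bar_mid in the frame of stop_face between -0.2 and -0.095 m and z of bar_mid in the frame of v_axis below 0.002 m and y of bar_mid in the frame of v_axis between -0.002 and 0.002 m and angle between the x axis of bar_mid and the x axis of jig, either way round below 0.03 rad), for 0.2 s.
2. the bar's end bears on the stop with 1 N or more (contact force between bar and stop above 1 N), for 0.1 s.
At the end, for the whole second after the job is handed in: The bar rests free and still in the V on both flanks (axis within 2 mm of its seat sideways and in height, within 0.025 rad of the V), its end within 1.8 mm of the stop's face, the stop within 2 mm of its setting, the other bars, tool box and screwdriver not moved by 20 mm (x of bar_mid in the frame of stop_face above -0.0818 m and z of bar_mid in the frame of v_axis between -0.002 and 0.002 m and y of bar_mid in the frame of v_axis between -0.002 and 0.002 m and angle between the x axis of bar_mid and the x axis of jig, either way round below 0.025 rad and linear speed of bar below 0.01 m/s); the robot touches nothing.
It fails at once if the stop is pushed off its setting by more than 2 mm (distance of stop_face from where it was at the start of the episode above 0.002 m).
It fails at once if the offcut is moved by more than 20 mm (distance of offcut_mid from where it was at the start of the episode above 0.02 m).
It fails at once if the thin bar is moved by more than 20 mm (distance of thin_bar_mid from where it was at the start of the episode above 0.02 m).
It fails at once if the tool box is moved by more than 20 mm (distance of toolbox from where it was at the start of the episode above 0.02 m).
It fails at once if the screwdriver is moved by more than 20 mm (distance of screwdriver from where it was at the start of the episode above 0.02 m).
It also fails if it takes over 64 s, if anything falls off the work surface, if the arm or the gripper's body presses on something with over 40 N, if the wrist force passes 120 N, or if a joint passes its speed limit or range.

## Working session

There is one attempt and no reset: what is moved stays moved. The work goes in short steps, Python scripts to look and compute and a shell command to move; the robot and the scene stay as the last step left them, time stands still between calls to the robot, and variables do not carry over. Pictures are saved under pics/ and viewed, about 8 in all and at most 12, crops included, and the job is handed in when it is done.

```bash
mkdir -p pics
cat > h.py <<'E'
import numpy as np, cv2
from rig import ctrl
from scipy.spatial.transform import Rotation as Ro
def grab(n):
    s=ctrl.state(); im,d=ctrl.read_camera(n); i=ctrl.camera_info(n)
    f=240/np.tan(np.radians(i['fovy'])/2)
    if 'R' in i: R=np.array(i['R']); t=np.array(i['t']); Rw=R.T; o=-R.T@t
    else:
        M=np.array(i['mount']); T=Ro.from_quat(s['ee_rot']).as_matrix()
        Rw=T@M[:3,:3]; o=T@M[:3,3]+np.array(s['position'])
    v,u=np.mgrid[:480,:640]
    c=np.stack([(u-i['cx'])/f,(v-i['cy'])/f,np.ones_like(u,float)],-1)
    P=(c*d[...,None])@Rw.T+o
    P[d==0]=np.nan
    rays=c@Rw.T
    return im,d,P,rays,o
def onz(rays,o,u,v,z):
    r=rays[int(v),int(u)]; return o+r*(z-o[2])/r[2]
E
python3 - <<'E'
from h import *
for n in("top","scene"):
    im,d,P,r,o=grab(n); cv2.imwrite(f'pics/{n}1.png',im[...,::-1]); np.savez(f'{n}1.npz',im=im,d=d,P=P,r=r,o=o); print(n,o)
s=ctrl.state();print(s)
E
```

```text
top [0.4506816  0.0498111  1.15475949]
scene [ 0.91604923 -0.44061459  0.95622752]
{'time': 0.1, 'qpos': array([-1.25722155,  0.41182975, -0.01272487,  1.59692758,  0.00559873,
        1.1343163 , -0.08220885]), 'qvel': array([-3.29683076e-04, -3.92027631e-04, -2.43829543e-03, -2.38968226e-03,
        1.11491350e-03,  5.94050695e-04, -4.05098222e-05]), 'tau': array([ 2.80666914e-03, -5.89099431e+01,  6.43716473e-01, -2.91711938e+01,
       -5.38364856e-02,  1.45011561e-02,  5.27442410e-05]), 'position': array([0.2327045 , 0.5795411 , 0.19630042]), 'ee_rot': array([ 1.89717209e-01,  9.81838509e-01, -7.17091376e-04, -8.98459645e-05]), 'wrist_force': array([-0.53574539,  0.75702618,  0.50523232]), 'moment': array([-0.02523017,  0.04760858,  0.02336351]), 'gripper_width': 0.08780461873886948}
```

View pics/top1.png

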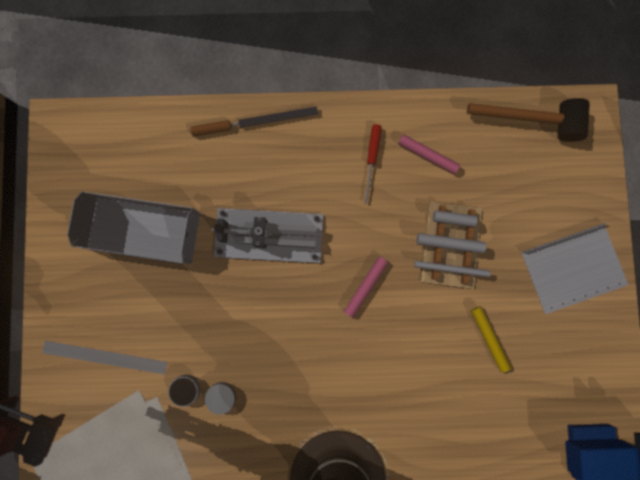

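View pics/scene1.png

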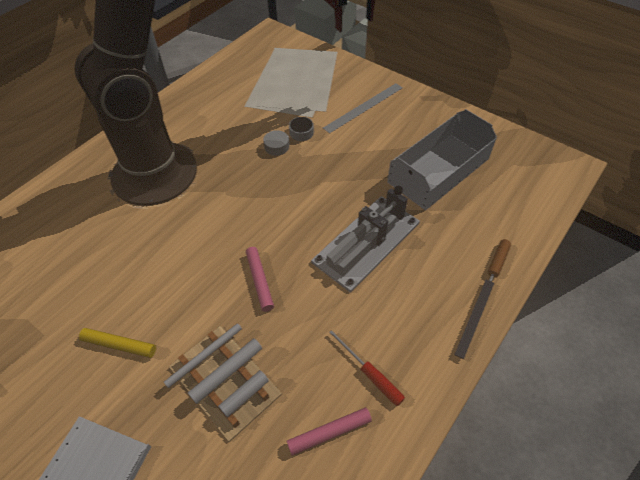

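Run:
```python
import numpy as np,cv2
D=np.load('top1.npz');P=D['P'];im=D['im']
def reg(u0,u1,v0,v1,z0,z1,nm):
    m=np.zeros((480,640),bool);m[v0:v1,u0:u1]=1
    m&=(P[...,2]>z0)&(P[...,2]<z1)
    q=P[m];
    r=cv2.minAreaRect((q[:,:2]*1000).astype(np.float32))
    print(nm,m.sum(),np.round(q.mean(0),4),'rect',np.round(r,1) if 0 else r, 'z',np.round(np.percentile(q[:,2],[5,50,95]),4))
print(P[300,300],P[180,300])
reg(405,500,232,256,.040,.07,'bar')
reg(405,500,205,232,.040,.07,'off')
reg(405,500,256,285,.030,.07,'thin')
reg(410,500,195,295,.004,.014,'rackbase')
reg(205,335,200,270,.005,.02,'jigbase')
reg(240,335,200,270,.04,.056,'vblock')
reg(205,335,200,270,.079,.12,'bush+stop')
reg(242,280,200,270,.07,.12,'bush')
reg(205,242,200,270,.07,.12,'stop')
reg(205,335,200,270,.055,.073,'mid')
```

```text
[0.42059587 0.07746702 0.00130111] [ 7.17807070e-01  6.97838524e-02 -3.35495286e-04]
bar 754 [ 0.5459 -0.2854  0.0479] rect ((546.3594970703125, -285.1851501464844), (159.7709197998047, 27.482288360595703), 80.74958038330078) z [0.0419 0.0484 0.0525]
off 461 [ 0.6047 -0.2972  0.0482] rect ((605.6337890625, -297.7352294921875), (100.76441192626953, 27.208293914794922), 80.50199127197266) z [0.042  0.0487 0.0528]
thin 577 [ 0.486  -0.2881  0.0344] rect ((483.2960205078125, -286.5798034667969), (178.85255432128906, 64.4912338256836), 88.3571548461914) z [0.0306 0.0344 0.0384]
rackbase 2083 [ 0.5385 -0.2941  0.0073] rect ((547.3495483398438, -305.4407043457031), (218.71774291992188, 244.5101776123047), 87.09235382080078) z [0.0043 0.0072 0.0109]
jigbase 2969 [0.5773 0.1489 0.0111] rect ((586.35986328125, 149.07386779785156), (170.19741821289062, 312.7066650390625), 0.2289397269487381) z [0.0073 0.011  0.0151]
vblock 1170 [0.5776 0.1156 0.0475] rect ((580.5687255859375, 125.48550415039062), (67.17778778076172, 178.40066528320312), 0.17528095841407776) z [0.0418 0.0479 0.0519]
bush+stop 478 [0.5839 0.1937 0.0879] rect ((584.0844116210938, 208.35464477539062), (112.8313217163086, 65.24919128417969), 87.84796142578125) z [0.0804 0.0855 0.1035]
bush 338 [0.5816 0.1661 0.0863] rect ((582.5260009765625, 166.57447814941406), (25.974578857421875, 66.44058227539062), 84.6948471069336) z [0.0813 0.0855 0.0939]
stop 173 [0.5882 0.2552 0.0888] rect ((590.32080078125, 255.43931579589844), (18.022951126098633, 50.95700454711914), 89.63505554199219) z [0.0742 0.083  0.1054]
mid 213 [0.5851 0.2206 0.0624] rect ((584.6832275390625, 215.65390014648438), (124.86924743652344, 63.058265686035156), 85.47701263427734) z [0.0566 0.0621 0.069 ]
```

```bash
cat > plan.py <<'E'
import sys
from h import *
def rel(x,y,z,yaw=None):
    s=ctrl.state();T=Ro.from_quat(s['ee_rot']).as_matrix();p=np.array(s['position'])
    th=np.degrees(np.arctan2(T[1,0],T[0,0]))
    print('t',s['time'],'pos',np.round(p*1000,1),'yaw',round(th,2),'tilt',np.round(T[:,2],4),'F',np.round(s['wrist_force'],1),'w',round(s['gripper_width']*1000,1))
    print('shift tool mm',np.round(T.T@(np.array([x,y,z])/1000-p)*1000,1))
    if yaw is not None:
        Td=np.array([[np.cos(yaw:=np.radians(yaw)),np.sin(yaw),0],[np.sin(yaw),-np.cos(yaw),0],[0,0,-1]])
        print('turn',np.round(Ro.from_matrix(T.T@Td).as_rotvec(),3))
if __name__=='__main__': rel(*map(float,sys.argv[1:]))
E
python3 plan.py 546 -285 200 80.75
python3 -c "
import numpy as np
for k in range(11):
    a=np.radians(158.1-7.45*k);e=np.radians(-70.1);print(k,np.round(45*np.cos(e-a)),np.round(45*np.cos(e-a+np.pi/2)))"
```

```text
t 0.1 pos [232.7 579.5 196.3] yaw 158.13 tilt [-4.0e-04 -1.4e-03 -1.0e+00] F [-0.5  0.8  0.5] w 87.8
shift tool mm [-612.8 -685.6   -2.7]
turn [-1.00e-03  1.00e-03  1.35e+00]
0 -30.0 -34.0
1 -34.0 -29.0
2 -38.0 -25.0
3 -40.0 -20.0
4 -43.0 -14.0
5 -44.0 -9.0
6 -45.0 -3.0
7 -45.0 3.0
8 -44.0 9.0
9 -43.0 15.0
10 -40.0 20.0
```

```bash
python3 -m crank '[[0,0,0.13,-30,-34,0,0.5],[0,0,0.13,-34,-29,0,0.5],[0,0,0.13,-38,-25,0,0.5],[0,0,0.13,-40,-20,0,0.5],[0,0,0.13,-43,-14,0,0.5],[0,0,0.13,-44,-9,0,0.5],[0,0,0.13,-45,-3,0,0.5],[0,0,0.13,-45,3,0,0.5],[0,0,0.13,-44,9,0,0.5],[0,0,0.13,-43,15,0,0.5]]' 50; python3 plan.py 546 -285 200 80.75
```

```text
time: 1.1
position: [0.3775, 0.1409, 0.1923]
ee_rot: [0.758, 0.652, -0.003, -0.001]
wrist_force: [2.4, 0.3, -0.5]
gripper_width: 0.044
t 1.1 pos [377.5 140.9 192.3] yaw 81.36 tilt [-0.0057 -0.0027 -1.    ] F [ 2.4  0.3 -0.5] w 44.0
shift tool mm [-395.8  230.6   -7.5]
turn [-0.005  0.004  0.011]
```

```bash
python3 -m crank '[[0,0,0,-40,23,-1,0.5],[0,0,0,-40,23,-1,0.5],[0,0,0,-40,23,-1,0.5],[0,0,0,-40,23,-1,0.5],[0,0,0,-40,23,-1,0.5],[0,0,0,-40,23,-1,0.5],[0,0,0,-40,23,-1,0.5],[0,0,0,-40,23,-1,0.5],[0,0,0,-40,23,-1,0.5],[-0.005,0.004,0.011,-30,20,0,0.5],[0,0,0,0,0,0,0.5]]'
python3 - <<'E'
from h import *
im,d,P,r,o=grab('wrist'); cv2.imwrite('pics/w1.png',im[...,::-1]); print('cam',o)
s=P[...,2]
m=(P[...,2]>.040)&(P[...,2]<.06)
n,l,st,c=cv2.connectedComponentsWithStats(m.astype(np.uint8))
for i in range(1,n):
    if st[i,4]>1500:
        q=P[l==i]; print(st[i],cv2.minAreaRect((q[:,:2]*1000).astype(np.float32)),np.percentile(q[:,2],99))
E
python3 plan.py 546 -285 200 80.75
```

```text
time: 2.2
position: [0.5437, -0.3028, 0.1998]
ee_rot: [0.764, 0.645, 0.0, -0.0]
wrist_force: [0.4, -0.2, 0.2]
gripper_width: 0.0437
cam [ 0.55566053 -0.23543876  0.3863606 ]
[ 311  127   27  156 3923] ((549.0917358398438, -288.2438659667969), (159.7855224609375, 26.64957618713379), 80.94810485839844) 0.05163085704347631
[ 368  161   29   97 2454] ((607.7146606445312, -300.9165954589844), (99.92218780517578, 26.870882034301758), 80.54224395751953) 0.0517439744206743
t 2.25 pos [ 543.2 -300.7  199.5] yaw 80.4 tilt [-0.0011  0.0022 -1.    ] F [ 0.5 -0.3 -0.4] w 43.6
shift tool mm [15.9  0.2 -0.4]
turn [-0.001 -0.002 -0.006]
```

View pics/w1.png

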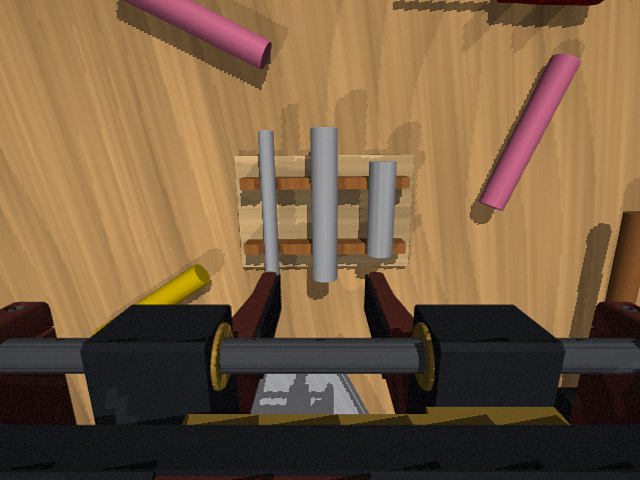

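```bash
python3 -m crank '[[0,0,-0.005,14,3,40,0.5],[0,0,0,0,0,40,0.5],[0,0,0,0,0,40,0.5],[0,0,0,0,0,25,0.5],[0,0,0,0,0,0,0.5]]'; python3 plan.py 547.5 -287 41.5 80.85
```

```text
time: 2.75
position: [0.5487, -0.2799, 0.0504]
ee_rot: [0.761, 0.649, 0.002, -0.002]
wrist_force: [-0.6, 0.3, 0.7]
gripper_width: 0.044
t 2.75 pos [ 548.7 -279.9   50.4] yaw 80.98 tilt [-2.0e-04  6.1e-03 -1.0e+00] F [-0.6  0.3  0.7] w 44.0
shift tool mm [-7.2 -0.1  8.9]
turn [-0.001 -0.006  0.002]
```

```bash
python3 -m crank '[[0,-0.006,0,-7,0,5,0.5],[0,0,0,0,0,3,0.5],[0,0,0,0,0,0,0.5],[0,0,0,0,0,0,0.5]]'; python3 plan.py 547.5 -287 41 80.85
```

```text
time: 3.15
position: [0.5495, -0.2861, 0.0459]
ee_rot: [0.76, 0.65, 0.001, 0.001]
wrist_force: [0.3, -0.4, -0.0]
gripper_width: 0.0438
t 3.15 pos [ 549.5 -286.1   45.9] yaw 81.12 tilt [ 2.8e-03 -8.0e-04 -1.0e+00] F [ 0.3 -0.4 -0. ] w 43.8
shift tool mm [-1.2 -1.8  4.9]
turn [0.003 0.    0.005]
```

```bash
python3 -m crank '[[0.003,0,0,-1,-2,5,0.5],[0,0,0,0,0,0,0.5],[0,0,0,0,0,0,0.5]]'; python3 plan.py 547.5 -287 41 80.85
```

```text
time: 3.45
position: [0.5483, -0.2874, 0.0425]
ee_rot: [0.76, 0.65, 0.001, 0.001]
wrist_force: [0.1, -0.7, 0.2]
gripper_width: 0.0443
t 3.45 pos [ 548.3 -287.4   42.5] yaw 81.11 tilt [ 0.0028 -0.0011 -1.    ] F [ 0.1 -0.7  0.2] w 44.3
shift tool mm [ 0.3 -0.9  1.5]
turn [0.003 0.001 0.005]
```

```bash
python3 -m crank '[[0,0,0,0,-1,2.5,0.5],[0,0,0,0,0,0,0.25],[0,0,0,0,0,0,0.2],[0,0,0,0,0,0,0.2],[0,0,0,0,0,0,0.2],[0,0,0,0,0,0,0.2]]' 50; python3 plan.py 547.5 -287 41 80.85
```

```text
time: 4.05
position: [0.5472, -0.2873, 0.0398]
ee_rot: [0.76, 0.65, 0.001, 0.001]
wrist_force: [0.1, -0.1, 0.1]
gripper_width: 0.0173
t 4.05 pos [ 547.2 -287.3   39.8] yaw 81.1 tilt [ 0.0027 -0.0011 -1.    ] F [ 0.1 -0.1  0.1] w 17.3
shift tool mm [ 0.4  0.2 -1.2]
turn [0.003 0.001 0.004]
```

Run:
```python
from h import *
im,d,P,r,o=grab('wrist'); cv2.imwrite('pics/w2.png',im[...,::-1])
im,d,P,r,o=grab('scene'); cv2.imwrite('pics/s2.png',cv2.resize(im[...,::-1][280:460,100:340],None,fx=3,fy=3))
```

```text
(no output)
```

View pics/w2.png

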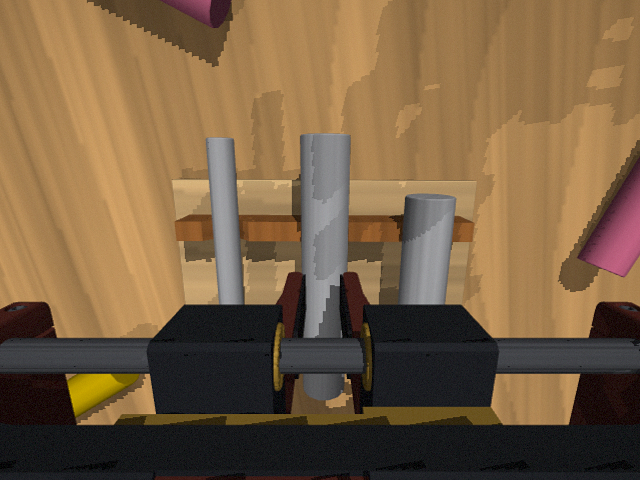

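View pics/s2.png

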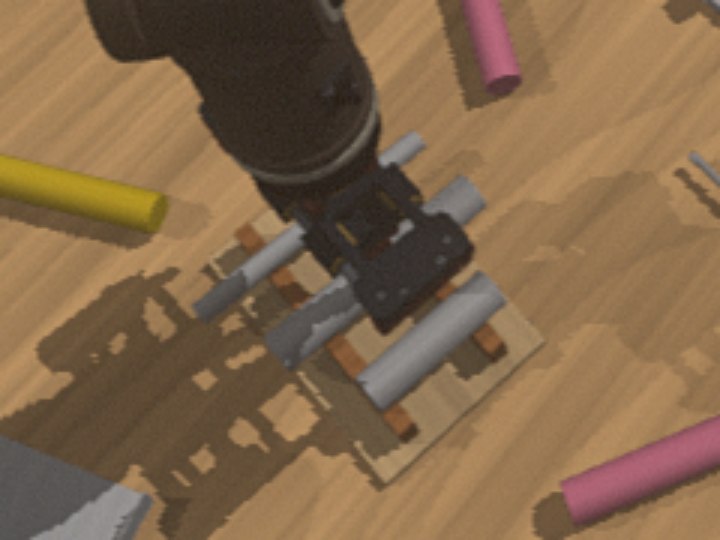

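Run:
```python
from h import *
print(ctrl.state()['gripper_width'],ctrl.state()['position'])
im,d,P,r,o=grab('wrist')
for v in (240,276,282,290,298):
    print(v,[(u,*np.round(P[v,u]*1000,0)) for u in (285,293,298,304,325,345,352,358)])
print(ctrl.camera_info('wrist'))
```

```text
0.017611724696164323 [ 0.54725966 -0.28735094  0.03988521]
240 [(285, np.float64(528.0), np.float64(-266.0), np.float64(31.0)), (293, np.float64(533.0), np.float64(-266.0), np.float64(32.0)), (298, np.float64(536.0), np.float64(-267.0), np.float64(30.0)), (304, np.float64(541.0), np.float64(-264.0), np.float64(43.0)), (325, np.float64(553.0), np.float64(-265.0), np.float64(50.0)), (345, np.float64(564.0), np.float64(-268.0), np.float64(43.0)), (352, np.float64(569.0), np.float64(-272.0), np.float64(31.0)), (358, np.float64(572.0), np.float64(-272.0), np.float64(32.0))]
276 [(285, np.float64(520.0), np.float64(-297.0), np.float64(7.0)), (293, np.float64(535.0), np.float64(-275.0), np.float64(71.0)), (298, np.float64(537.0), np.float64(-275.0), np.float64(71.0)), (304, np.float64(540.0), np.float64(-278.0), np.float64(66.0)), (325, np.float64(550.0), np.float64(-285.0), np.float64(50.0)), (345, np.float64(560.0), np.float64(-279.0), np.float64(72.0)), (352, np.float64(564.0), np.float64(-280.0), np.float64(71.0)), (358, np.float64(567.0), np.float64(-281.0), np.float64(70.0))]
282 [(28
[... 1264 characters left out ...]
), np.float64(81.0)), (325, np.float64(548.0), np.float64(-299.0), np.float64(50.0)), (345, np.float64(559.0), np.float64(-280.0), np.float64(94.0)), (352, np.float64(nan), np.float64(nan), np.float64(nan)), (358, np.float64(564.0), np.float64(-280.0), np.float64(97.0))]
{'fovy': 71.75294209926346, 'cx': 322.278162465884, 'cy': 242.60944692133313, 'mount': array([[-6.53804044e-04, -9.66630448e-01, -2.56174061e-01,
         6.85538566e-02],
       [ 9.99999111e-01, -9.29604280e-04,  9.55523513e-04,
         3.85263372e-04],
       [-1.16177863e-03, -2.56173208e-01,  9.66630197e-01,
        -1.86520689e-01],
       [ 0.00000000e+00,  0.00000000e+00,  0.00000000e+00,
         1.00000000e+00]])}
```

```bash
cat >> h.py <<'E'
def tips():
    s=ctrl.state(); im,d,P,r,o=grab('wrist')
    T=Ro.from_quat(s['ee_rot']).as_matrix(); Q=((P-np.array(s['position']))@T)*1000
    print('width',s['gripper_width'],'z',s['position'][2])
    for a,b in((200,318),(328,450)):
        m=np.zeros((480,640),bool); m[:305,a:b]=1
        m&=(Q[...,0]<20)&(Q[...,0]>-5)&(Q[...,2]<30)&(Q[...,2]>-70)&(abs(Q[...,1])<60)&(im[...,0]<110)
        q=Q[m]; 
        if len(q): 
            k=q[q[:,2]>np.percentile(q[:,2],90)]; print(len(q),'zmax',np.round(np.percentile(q[:,2],[95,98,99.5]),1),'x',np.round(k[:,0].mean(),1),'y',np.round(np.percentile(k[:,1],[2,98]),1))
    return im,P
E
python3 -m crank '[[0,0,0,0,0,0,0.5],[0,0,0,0,0,0,0.5],[0,0,0,0,0,0,0.5]]' 50; python3 -c "
from h import *
im,P=tips()
cv2.imwrite('pics/w3.png',im[200:320,200:450,::-1].repeat(3,0).repeat(3,1))"
```

```text
time: 4.5
position: [0.5473, -0.2874, 0.0399]
ee_rot: [0.76, 0.65, 0.001, 0.001]
wrist_force: [-0.7, 0.2, -0.0]
gripper_width: 0.0377
width 0.03771261353451521 z 0.03990148180745935
1237 zmax [10.  11.3 14.8] x 8.9 y [-51.5 -29.3]
1346 zmax [2.8 4.6 9.3] x 8.9 y [15.2 48.7]
```

View pics/w3.png

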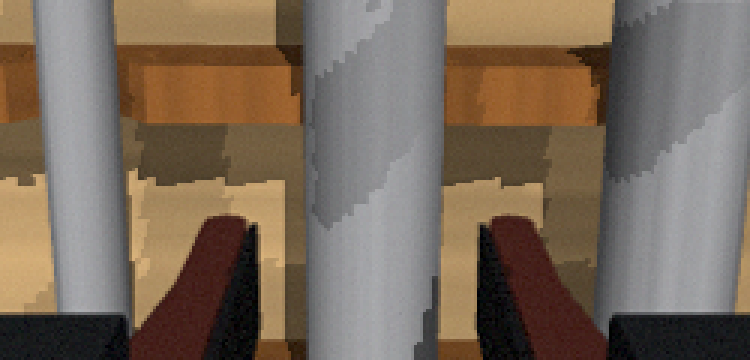

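```bash
python3 -m crank '[[0,0,0,0,0,12,0.5],[0,0,0,0,0,12,0.5],[0,0,0,0,0,0,0.5],[0,0,0,0,0,0,0.5]]' 50
python3 - <<'E'
from h import *
s=ctrl.state();print(s['wrist_force'],s['position'])
im,d,P,r,o=grab('wrist')
for v in range(264,300,4): print(v,[(u,*np.round(P[v,u]*1000).astype(int),*im[v,u]) for u in (270,276,280,366,370,376)])
E
```

```text
time: 4.95
position: [0.5469, -0.2871, 0.013]
ee_rot: [0.76, 0.65, 0.0, 0.001]
wrist_force: [-0.2, -0.1, -0.1]
gripper_width: 0.0439
[-0.17963417 -0.06243265 -0.05650106] [ 0.54690869 -0.28710116  0.01301315]
264 [(270, np.int64(516), np.int64(-278), np.int64(6), np.uint8(118), np.uint8(97), np.uint8(67)), (276, np.int64(520), np.int64(-279), np.int64(7), np.uint8(118), np.uint8(99), np.uint8(66)), (280, np.int64(522), np.int64(-279), np.int64(6), np.uint8(118), np.uint8(97), np.uint8(67)), (366, np.int64(574), np.int64(-287), np.int64(7), np.uint8(93), np.uint8(78), np.uint8(52)), (370, np.int64(577), np.int64(-288), np.int64(7), np.uint8(89), np.uint8(73), np.uint8(50)), (376, np.int64(581), np.int64(-289), np.int64(7), np.uint8(85), np.uint8(70), np.uint8(48))]
268 [(270, np.int64(516), np.int64(-281), np.int64(6), np.uint8(84), np.uint8(69), np.uint8(49)), (276, np.int64(520), np.int64(-282), np.int64(6), np.uint8(113), np.uint8(94), np.uint8(67)), (280, np.int64(522), np.int64(-282), np.int64(7), np.uint8(113), np.uint8(91), np.uint8(69)), (366, np.int64(574), np.int64(-290), np
[... 3612 characters left out ...]
573), np.int64(-282), np.int64(61), np.uint8(46), np.uint8(22), np.uint8(13))]
296 [(270, np.int64(526), np.int64(-275), np.int64(65), np.uint8(18), np.uint8(21), np.uint8(24)), (276, np.int64(526), np.int64(-280), np.int64(54), np.uint8(0), np.uint8(0), np.uint8(1)), (280, np.int64(526), np.int64(-286), np.int64(41), np.uint8(49), np.uint8(41), np.uint8(29)), (366, np.int64(569), np.int64(-291), np.int64(45), np.uint8(7), np.uint8(8), np.uint8(2)), (370, np.int64(570), np.int64(-285), np.int64(58), np.uint8(7), np.uint8(10), np.uint8(17)), (376, np.int64(572), np.int64(-284), np.int64(61), np.uint8(30), np.uint8(23), np.uint8(19))]<stdin>:4: RuntimeWarning: invalid value encountered in cast
```

```bash
python3 -m crank '[[0,0,0,0,0,6,0.5],[0,0,0,0,0,0,0.5],[0,0,0,0,0,0,0.2],[0,0,0,0,0,0,0.2],[0,0,0,0,0,0,0.2],[0,0,0,0,0,0,0.2],[0,0,0,0,0,0,0.2]]' 50; python3 plan.py 547.5 -287 7 80.85
```

```text
time: 5.7
position: [0.5483, -0.2873, 0.0073]
ee_rot: [0.76, 0.65, 0.001, 0.002]
wrist_force: [1.1, -0.2, -1.5]
gripper_width: 0.0272
t 5.7 pos [ 548.3 -287.3    7.3] yaw 81.13 tilt [ 0.0042 -0.0016 -1.    ] F [ 1.1 -0.2 -1.5] w 27.2
shift tool mm [ 0.1 -0.8  0.3]
turn [0.004 0.001 0.005]
```

```bash
python3 -m crank '[[0,0,0,0,0,-10,0.2],[0,0,0,0,0,-30,0.2],[0,0,0,0,0,-40,0.2],[0,0,0,0,0,-30,0.2],[0,0,0,0,0,0,0.2]]' 50; python3 plan.py 572.8 59 105 85
```

```text
time: 6.2
position: [0.5441, -0.2867, 0.1211]
ee_rot: [0.76, 0.65, -0.001, -0.001]
wrist_force: [0.6, -0.0, -1.2]
gripper_width: 0.0269
t 6.2 pos [ 544.1 -286.7  121.1] yaw 81.03 tilt [-3.6e-03  7.0e-04 -1.0e+00] F [ 0.6 -0.  -1.2] w 26.9
shift tool mm [345.9 -25.4  16.2]
turn [-0.004 -0.    -0.069]
```

```bash
python3 -m crank '[[0,0,-0.01,30,-3,0,0.2],[0,0,-0.01,40,-3,0,0.2],[0,0,-0.01,40,-3,0,0.2],[0,0,-0.01,40,-3,0,0.2],[0,0,-0.01,40,-3,0,0.2],[0,0,-0.01,40,-3,0,0.2],[0,0,-0.01,40,-3,0,0.2],[0,0,0,35,-3,0,0.2],[0,0,0,20,-2,0,0.2],[0,0,0,0,0,0,0.2],[0,0,0,0,0,0,0.2]]' 50; python3 plan.py 572.8 59 105 85
python3 - <<'E'
from h import *
im,d,P,r,o=grab('wrist'); cv2.imwrite('pics/w4.png',im[...,::-1]); np.savez('w4.npz',im=im,P=P,d=d)
E
```

```text
time: 7.3
position: [0.5482, 0.0497, 0.1155]
ee_rot: [0.737, 0.676, -0.007, -0.005]
wrist_force: [-0.5, -0.8, -2.8]
gripper_width: 0.0271
t 7.3 pos [548.2  49.7 115.5] yaw 85.02 tilt [-0.0161 -0.0019 -0.9999] F [-0.5 -0.8 -2.8] w 27.1
shift tool mm [11.5 23.8 10.1]
turn [-0.016  0.003  0.   ]
```

View pics/w4.png

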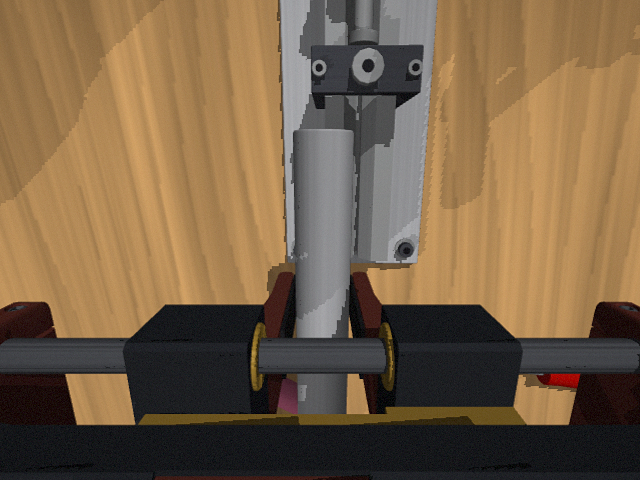

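Run:
```python
import numpy as np,cv2
D=np.load('w4.npz');P=D['P']*1000;im=D['im']
def rect(m,n):
    m=cv2.morphologyEx(m.astype(np.uint8),cv2.MORPH_OPEN,np.ones((3,3)))>0
    q=P[m];print(n,m.sum(),cv2.minAreaRect(q[:,:2].astype(np.float32)),np.percentile(q[:,2],[5,50,95]))
    return q
Z=P[...,2]
b=np.zeros((480,640),bool);b[30:110,300:430]=1
rect(b&(Z>80)&(Z<90),'bushplate')
m=np.zeros((480,640),bool);m[120:300,285:365]=1
q=rect(m&(Z>130),'bar')
# bar axis line by rows
for v in (135,150,180,210,240,265):
    k=m[v]&(Z[v]>130); print(v,P[v][k].mean(0),P[v][k][:,2].max(), P[v][k][[0,-1],:2])
m=np.zeros((480,640),bool);m[:275,270:440]=1
e=m&(Z>6)&(Z<18)
# base edges per row
L=[];R=[]
for v in range(5,262,4):
    u=np.where(e[v]&(np.arange(640)>395))[0]
    if len(u): R.append(P[v,u[-1]])
    u=np.where(e[v]&(np.arange(640)<295))[0]
    if len(u): L.append(P[v,u[0]])
for n,A in(('R',R),('L',L)):
    A=np.array(A); c=np.polyfit(A[:,1],A[:,0],1); r=A[:,0]-np.polyval(c,A[:,1]); g=abs(r)<2*np.median(abs(r))+.5; c=np.polyfit(A[g,1],A[g,0],1); print(n,len(A),g.sum(),c,'ang',90-np.degrees(np.arctan(c[0])),'x at y=60,160',np.polyval(c,[60,160]))
# V-block top right flat
k=m&(Z>46)&(Z<54); q=rect(k,'vtop')
for v in (150,190,220): print(v,[(u,*np.round(P[v,u]).astype(int)) for u in range(352,400,4)])
```

```text
bushplate 4464 ((584.7648315429688, 164.39515686035156), (26.311614990234375, 66.34459686279297), 84.7392349243164) [83.4658276  84.86851278 88.69256242]
bar 10484 ((555.2486572265625, 88.12883758544922), (81.14191436767578, 40.42746353149414), 81.56044006347656) [150.24035057 157.00427986 159.49741887]
135 [556.34211703 125.85269076 155.96664583] 159.76928966635126 [[543.2857595  127.30033138]
 [569.37804474 125.05846403]]
150 [555.82225191 119.82874925 155.86295772] 160.30400259365794 [[542.4015289  121.08341038]
 [569.31700858 118.75285623]]
180 [554.74289205 107.36752256 156.05990714] 159.60733651804867 [[541.66566072 108.10946758]
 [567.85963334 105.48936512]]
210 [553.36145969  94.33174885 156.00963391] 159.35330480943313 [[539.64595711  93.88612796]
 [566.3262686   92.094346  ]]
240 [552.30145307  80.70894336 156.29331627] 160.29465778596767 [[539.15400699  80.55528096]
 [564.84063651  78.22501026]]
265 [551.13156909  68.77064945 156.1454976 ] 160.23407542628857 [[537.10248469  66.47875868]
 [564.31582275  63.5149832 ]]
R 65 65 [8.74453280e-02 6.29818707e+02] ang 85.0024640890
[... 1422 characters left out ...]
, np.int64(611), np.int64(83), np.int64(11)), (396, np.int64(614), np.int64(82), np.int64(11))]
220 [(352, np.int64(573), np.int64(65), np.int64(41)), (356, np.int64(577), np.int64(63), np.int64(32)), (360, np.int64(579), np.int64(65), np.int64(41)), (364, np.int64(582), np.int64(65), np.int64(42)), (368, np.int64(585), np.int64(66), np.int64(47)), (372, np.int64(588), np.int64(65), np.int64(47)), (376, np.int64(591), np.int64(65), np.int64(49)), (380, np.int64(594), np.int64(65), np.int64(49)), (384, np.int64(597), np.int64(65), np.int64(50)), (388, np.int64(600), np.int64(65), np.int64(48)), (392, np.int64(610), np.int64(56), np.int64(11)), (396, np.int64(613), np.int64(56), np.int64(11))]
```

```bash
python3 -m crank '[[-0.016,0.003,0,7,25,0,0.2],[0,0,0,0,0,0,0.2],[0,0,0,0,0,0,0.2]]' 50; python3 plan.py 574.3 56.8 60 85
```

```text
time: 7.65
position: [0.5733, 0.0492, 0.1146]
ee_rot: [0.739, 0.673, -0.001, 0.0]
wrist_force: [0.7, -0.2, -3.1]
gripper_width: 0.027
t 7.65 pos [573.3  49.2 114.6] yaw 84.63 tilt [-0.0013 -0.0017 -1.    ] F [ 0.7 -0.2 -3.1] w 27.0
shift tool mm [ 7.8  0.4 54.6]
turn [-0.001  0.002 -0.007]
```

```bash
python3 -m crank '[[0,0.002,-0.007,7,0,20,0.2],[0,0,0,0,0,20,0.2],[0,0,0,0,0,18,0.2],[0,0,0,0,0,0,0.2],[0,0,0,0,0,0,0.2]]' 50; python3 plan.py 574.3 56.8 27.5 85
```

```text
time: 8.15
position: [0.5723, 0.0493, 0.0561]
ee_rot: [0.74, 0.672, -0.001, -0.0]
wrist_force: [0.5, -0.8, -2.0]
gripper_width: 0.0275
t 8.15 pos [572.3  49.3  56.1] yaw 84.52 tilt [-0.0018 -0.0012 -1.    ] F [ 0.5 -0.8 -2. ] w 27.5
shift tool mm [ 7.7  1.3 28.5]
turn [-0.002  0.001 -0.008]
```

```bash
python3 -m crank '[[0,0,-0.008,3,1.5,0,0.2],[0,0,0,0,0,12,0.2],[0,0,0,0,0,10,0.2],[0,0,0,0,0,0,0.2],[0,0,0,0,0,0,0.2]]' 50; python3 plan.py 574 53 27.5 85
```

```text
time: 8.65
position: [0.5754, 0.0518, 0.0347]
ee_rot: [0.737, 0.675, 0.0, 0.001]
wrist_force: [0.6, -0.2, -1.8]
gripper_width: 0.0273
t 8.65 pos [575.4  51.8  34.7] yaw 84.96 tilt [ 1.3e-03 -3.0e-04 -1.0e+00] F [ 0.6 -0.2 -1.8] w 27.3
shift tool mm [ 1.1 -1.5  7.2]
turn [ 0.001  0.    -0.001]
```

```bash
python3 -m crank '[[0,0,0,0,-1.5,3,0.2],[0,0,0,0,0,2,0.2],[0,0,0,0,0,0,0.2]]' 50; python3 -m crank '[[0,0,0,0,0,1.5,0.2],[0,0,0,0,0,0,0.2]]'; python3 plan.py 574 53 27.5 85
```

```text
time: 8.95
position: [0.5739, 0.052, 0.0295]
ee_rot: [0.737, 0.675, 0.0, 0.001]
wrist_force: [1.0, 0.7, -2.0]
gripper_width: 0.027
time: 9.15
position: [0.5741, 0.052, 0.028]
ee_rot: [0.737, 0.675, 0.001, 0.001]
wrist_force: [-0.5, -0.3, -2.0]
gripper_width: 0.0271
t 9.15 pos [574.1  52.   28. ] yaw 84.97 tilt [ 1.9e-03 -3.0e-04 -1.0e+00] F [-0.5 -0.3 -2. ] w 27.1
shift tool mm [ 1.  -0.2  0.5]
turn [ 0.002  0.    -0.001]
```

```bash
python3 -m crank '[[0,0,0,0,0,1,0.2],[0,0,0,0,0,0,0.2]]';python3 -m crank '[[0,0,0,0,0,1,0.2],[0,0,0,0,0,0,0.2]]'; python3 plan.py 574 53 27.5 85
```

```text
time: 9.35
position: [0.5743, 0.052, 0.0276]
ee_rot: [0.737, 0.675, 0.001, 0.001]
wrist_force: [-1.5, 0.3, -2.1]
gripper_width: 0.0267
time: 9.55
position: [0.5744, 0.052, 0.0277]
ee_rot: [0.737, 0.675, 0.001, 0.0]
wrist_force: [-0.1, 0.3, -1.4]
gripper_width: 0.0269
t 9.55 pos [574.4  52.   27.7] yaw 84.98 tilt [ 0.0025  0.001  -1.    ] F [-0.1  0.3 -1.4] w 26.9
shift tool mm [ 0.9 -0.5  0.2]
turn [ 0.002 -0.001 -0.   ]
```

```bash
python3 -m crank '[[0,0,0,0,0,1.5,0.2],[0,0,0,0,0,0,0.2]]'; python3 plan.py 574 53 27.5 85
```

```text
time: 9.75
position: [0.5745, 0.052, 0.0277]
ee_rot: [0.737, 0.675, 0.002, 0.0]
wrist_force: [-0.7, -0.9, -2.2]
gripper_width: 0.027
t 9.75 pos [574.5  52.   27.7] yaw 84.97 tilt [ 0.0028  0.0023 -1.    ] F [-0.7 -0.9 -2.2] w 27.0
shift tool mm [ 0.9 -0.6  0.2]
turn [ 0.003 -0.003 -0.001]
```

```bash
python3 -m crank '[[0,0,0,0,0,0,0.35],[0,0,0,0,0,0,0.45],[0,0,0,0,0,0,0.5],[0,0,0,0,0,0,0.5],[0,0,0,0,0,0,0.5]]'; python3 -m crank '[[0,0,0,0,0,-10,0.5],[0,0,0,0,0,-30,0.5],[0,0,0,0,0,-30,0.5],[0,0,0,-30,0,0,0.5],[0,0,0,-40,0,0,0.5],[0,0,0,-40,0,0,0.5],[0,0,0,0,0,0,0.5],[0,0,0,0,0,0,0.5]]'; python3 plan.py 574 53 27.5 85;python3 - <<'E'
from h import *
im,d,P,r,o=grab('wrist'); cv2.imwrite('pics/w5.png',im[...,::-1]); np.savez('w5.npz',im=im,P=P,d=d)
E
```

```text
time: 10.25
position: [0.5755, 0.0521, 0.0276]
ee_rot: [0.737, 0.675, 0.002, 0.001]
wrist_force: [-0.9, 0.3, -0.2]
gripper_width: 0.0438
time: 11.05
position: [0.5668, -0.0603, 0.1051]
ee_rot: [0.737, 0.676, 0.004, 0.002]
wrist_force: [-0.9, -0.3, -0.5]
gripper_width: 0.0438
t 11.05 pos [566.8 -60.3 105.1] yaw 85.12 tilt [ 0.0084  0.0016 -1.    ] F [-0.9 -0.3 -0.5] w 43.8
shift tool mm [113.4  -3.1  77.8]
turn [ 0.008 -0.002  0.002]
```

View pics/w5.png

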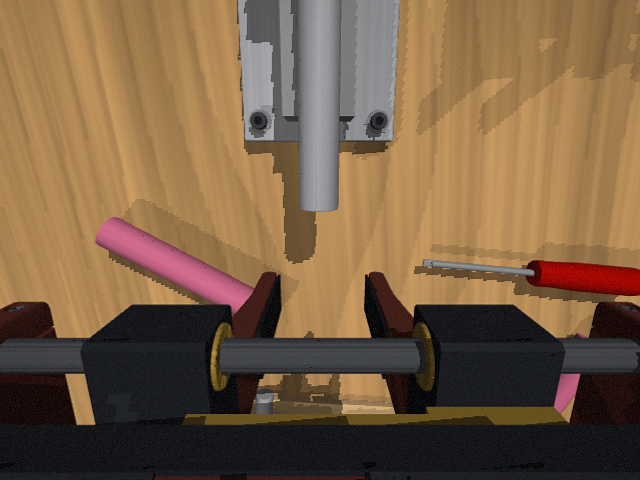

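```bash
python3 - <<'E'
import numpy as np
D=np.load('w5.npz');P=D['P']*1000
Z=P[...,2]
for v in (10,60,110,150,180,200,206,210,213):
    k=np.zeros(640,bool);k[280:360]=1;k&=Z[v]>56
    if k.any(): q=P[v][k];print(v,np.round(q.mean(0),1),q[:,2].max().round(1),'line x',575.5+.0872*(q[:,1].mean()-60))
E
python3 -m crank '[[0,0,0,-5,0,25,0],[0,0,0,0,0,25,0],[0,0,0,0,0,20,0],[0,0,0,0,0,0,0],[0,0,0,0,0,0,0],[0,0,0,0,0,0,0]]' 20; python3 plan.py 565.5 -60 27.5 85
```

```text
10 [578.3  90.   68.3] 72.2 line x 578.119194030885
60 [576.   63.7  68. ] 72.0 line x 575.8186487375241
110 [573.5  35.2  68.3] 71.9 line x 573.3403400918289
150 [571.   11.1  68.4] 71.3 line x 571.2335131041847
180 [569.4  -8.1  68. ] 71.5 line x 569.5660077841067
200 [568.8 -21.3  68. ] 71.7 line x 568.4081113195427
206 [568.4 -25.4  68. ] 71.5 line x 568.0543155515966
210 [567.9 -27.8  69.6] 71.4 line x 567.8420179336002
time: 11.7
position: [0.5697, -0.0591, 0.0355]
ee_rot: [0.734, 0.679, 0.005, 0.003]
wrist_force: [-0.2, 0.1, 0.1]
gripper_width: 0.0008
t 11.7 pos [569.7 -59.1  35.5] yaw 85.58 tilt [ 0.0114  0.0032 -0.9999] F [-0.2  0.1  0.1] w 0.8
shift tool mm [-1.3 -4.2  7.9]
turn [ 0.011 -0.004  0.01 ]
```

```bash
python3 -m crank '[[0.011,-0.004,0.01,0,-4.5,8,0],[0,0,0,0,0,0,0],[0,0,0,0,0,0,0]]'; python3 plan.py 565.4 -59 27.5 85
```

```text
time: 12.0
position: [0.5664, -0.0579, 0.029]
ee_rot: [0.737, 0.676, 0.001, 0.001]
wrist_force: [0.5, 0.1, -0.2]
gripper_width: 0.0005
t 12.0 pos [566.4 -57.9  29. ] yaw 85.02 tilt [ 2.4e-03  4.0e-04 -1.0e+00] F [ 0.5  0.1 -0.2] w 0.5
shift tool mm [-1.2 -0.9  1.5]
turn [ 0.002 -0.001  0.   ]
```

```bash
python3 -m crank '[[0,0,0,8,-1,1,0],[0,0,0,5,0,0,0],[0,0,0,4,0,0,0],[0,0,0,4,0,0,0],[0,0,0,4,0,0,0]]'; python3 plan.py 569.9 -7 27.5 85;  python3 -m crank '[[0,0,0,4,0,0,0],[0,0,0,4,0,0,0],[0,0,0,4,0,0,0],[0,0,0,4,0,0,0],[0,0,0,4,0,0,0]]'; python3 plan.py 569.9 -7 27.5 85
```

```text
time: 12.5
position: [0.568, -0.0319, 0.0287]
ee_rot: [0.737, 0.675, 0.001, 0.001]
wrist_force: [0.4, -2.8, -0.5]
gripper_width: 0.0004
t 12.5 pos [568.  -31.9  28.7] yaw 84.97 tilt [ 3.5e-03 -4.0e-04 -1.0e+00] F [ 0.4 -2.8 -0.5] w 0.4
shift tool mm [25.  -0.3  1.2]
turn [ 0.004  0.    -0.001]
time: 13.0
position: [0.5697, -0.0115, 0.0287]
ee_rot: [0.738, 0.675, 0.001, 0.002]
wrist_force: [0.1, -1.8, 0.4]
gripper_width: 0.0008
t 13.0 pos [569.7 -11.5  28.7] yaw 84.91 tilt [ 0.0034 -0.0017 -1.    ] F [ 0.1 -1.8  0.4] w 0.8
shift tool mm [ 4.5 -0.2  1.2]
turn [ 0.004  0.001 -0.002]
```

```bash
python3 -m crank '[[0,0,0,4,0,0,0],[0,0,0,4,0,0,0],[0,0,0,4,0,0,0],[0,0,0,4,0,0,0],[0,0,0,2,0,0,0],[0,0,0,2,0,0,0]]'; for i in 1; do python3 plan.py 572 13 27.5 85; done; python3 -c "
from h import *
im,d,P,r,o=grab('wrist')
im2,d2,P2,r2,o2=grab('scene');cv2.imwrite('pics/s6.png',cv2.resize(im2[...,::-1][170:310,290:450],None,fx=5,fy=4))"
```

```text
time: 13.6
position: [0.5716, 0.0103, 0.0287]
ee_rot: [0.738, 0.675, 0.001, 0.002]
wrist_force: [-1.1, -2.3, -0.4]
gripper_width: 0.0004
t 13.6 pos [571.6  10.3  28.7] yaw 84.93 tilt [ 0.0033 -0.002  -1.    ] F [-1.1 -2.3 -0.4] w 0.4
shift tool mm [2.7 0.1 1.2]
turn [ 0.003  0.002 -0.001]
```

View pics/s6.png

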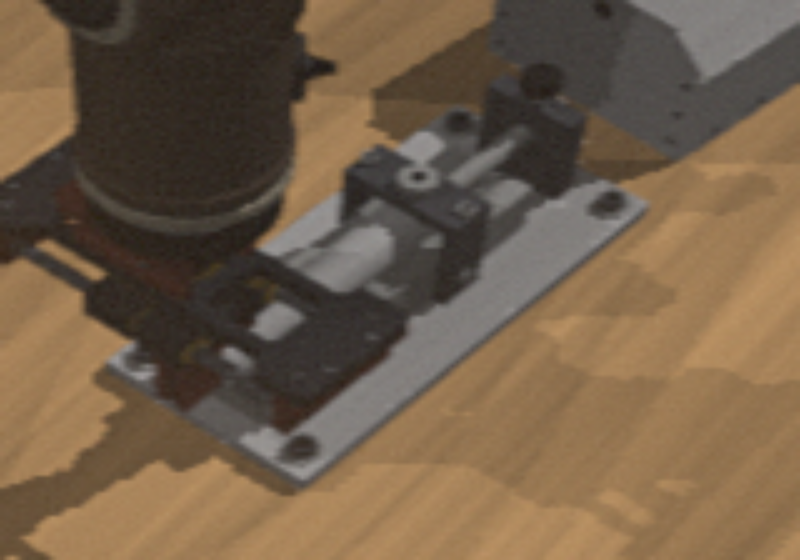

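```bash
for i in 1; do python3 -m crank '[[0,0,0,1,0,0,0],[0,0,0,1,0,0,0]]'; python3 -m crank '[[0,0,0,1,0,0,0],[0,0,0,1,0,0,0]]'; done
```

```text
time: 13.9
position: [0.5718, 0.0125, 0.0287]
ee_rot: [0.738, 0.675, 0.001, 0.002]
wrist_force: [-0.1, -0.5, -0.1]
gripper_width: 0.0003
time: 14.1
position: [0.5719, 0.0143, 0.0286]
ee_rot: [0.738, 0.675, 0.001, 0.002]
wrist_force: [-0.7, -2.7, 0.5]
gripper_width: 0.0003
```

```bash
python3 -m crank '[[0,0,0,1,0,0,0],[0,0,0,1,0,0,0]]'|sed -n '2p;4p'; python3 -m crank '[[0,0,0,1,0,0,0],[0,0,0,1,0,0,0]]'|sed -n '2p;4p'; python3 -m crank '[[0,0,0,1,0,0,0],[0,0,0,1,0,0,0]]'|sed -n '2p;4p'
```

```text
position: [0.5721, 0.0151, 0.0287]
wrist_force: [-0.9, -6.9, 0.5]
position: [0.572, 0.015, 0.0287]
wrist_force: [-0.6, -4.5, 1.1]
position: [0.572, 0.015, 0.0287]
wrist_force: [-1.4, -5.6, 0.5]
```

```bash
python3 -m crank '[[0,0,0,1.5,0,0,0],[0,0,0,1.5,0,0,0],[0,0,0,1.5,0,0,0]]'|sed -n '2p;4p'; python3 -m crank '[[0,0,0,1.5,0,0,0],[0,0,0,1.5,0,0,0]]'|sed -n '2p;4p'
```

```text
position: [0.5719, 0.0148, 0.0288]
wrist_force: [-1.0, -5.8, 0.1]
position: [0.5719, 0.0146, 0.0288]
wrist_force: [-1.5, -5.8, 1.2]
```

```bash
python3 -m crank '[[0,0,0,2,0,0,0],[0,0,0,2,0,0,0],[0,0,0,2,0,0,0]]'|sed -n '2p;4p'; python3 plan.py 572 15 28 85; python3 -m crank '[[0,0,0,-3,0,0,0],[0,0,0,-10,0,0,0],[0,0,0,-20,0,0,0],[0,0,0,-30,0,0,0],[0,0,0,-10,0,-30,0],[0,0,0,0,0,-30,0],[0,0,0,0,0,0,0],[0,0,0,0,0,0,0]]'
python3 - <<'E'
from h import *
im,d,P,r,o=grab('wrist'); P=P*1000;Z=P[...,2]
im2=grab('scene')[0];cv2.imwrite('pics/s7.png',cv2.resize(im2[...,::-1][170:310,290:450],None,fx=5,fy=4))
for v in range(5,300,15):
    k=np.zeros(640,bool);k[270:370]=1;k&=(Z[v]>56)&(Z[v]<76)
    if k.sum()>8: q=P[v][k];print(v,k.sum(),np.round(q.mean(0),1),q[:,2].max().round(1),'line x',575.5+.0872*(q[:,1].mean()-60))
E
```

```text
position: [0.5718, 0.0144, 0.0289]
wrist_force: [-1.2, -7.7, 2.4]
t 15.5 pos [571.8  14.4  28.9] yaw 84.09 tilt [ 0.0018 -0.0224 -0.9997] F [-1.2 -7.7  2.4] w 0.5
shift tool mm [0.7 0.1 0.9]
turn [ 0.004  0.022 -0.016]
time: 16.3
position: [0.5636, -0.0579, 0.0914]
ee_rot: [0.742, 0.671, -0.005, 0.007]
wrist_force: [-0.7, 0.6, -0.2]
gripper_width: 0.0004
5 48 [578.   88.1  68.2] 71.6 line x 577.9487449668519
20 48 [577.3  81.   68.1] 72.1 line x 577.335263089877
35 47 [576.8  73.7  68.3] 71.9 line x 576.6972525631834
50 47 [576.   66.4  68.1] 72.6 line x 576.0572014059334
65 45 [575.4  58.8  68. ] 71.4 line x 575.3994598639408
80 46 [574.8  51.1  68.1] 71.7 line x 574.7226463303872
95 44 [573.9  43.1  68.5] 71.8 line x 574.0285864518561
110 44 [573.3  35.1  68.3] 71.9 line x 573.3256031204712
125 44 [572.9  26.7  68.3] 71.9 line x 572.6004268213825
```

View pics/s7.png

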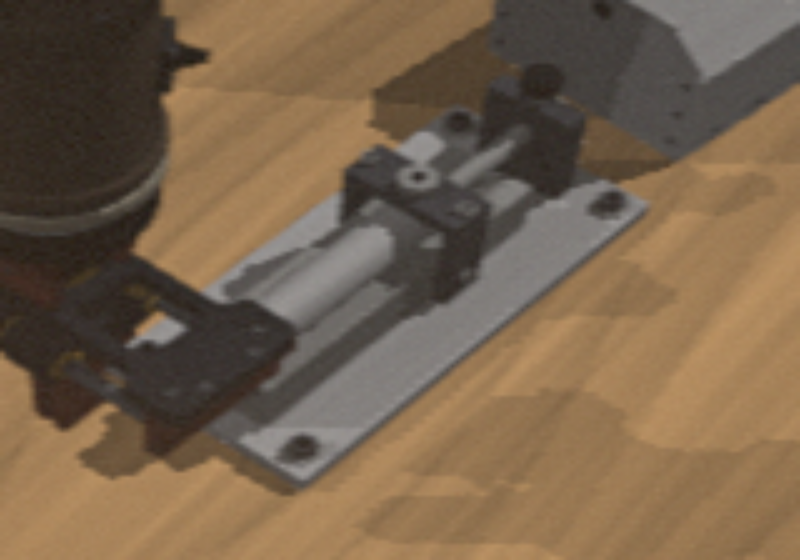

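```bash
python3 -m crank '[[0,0,0,0,0,-20,0],[0,0,0,0,0,0,0],[0,0,0,0,0,0,0]]'|tail -2; python3 -c "
from rig import ctrl
print(ctrl.close_job())"
```

```text
wrist_force: [-0.0, -0.5, -0.4]
gripper_width: 0.0002
the job is handed in; nothing more can be done
None
```

The handle bar is lying in the V, pushed under the bush plate and hard up to the stop, and I've handed the job in. The hand-in gives no verdict.

**What I did:** I took the bar from the middle notch and laid it in the V with its end about 20 mm short of the plate. I let go, then pushed its rear end with the closed fingers until it stalled.

**Final checks:**
- **Seating:** the bar's axis is within about 0.5 mm of the V line sideways, and its top is at about 72 mm against 72.3 mm nominal.
- **Stop contact:** sliding took about 2–3 N. The bar stalled with its end at about jig x = 56 mm. I then pressed with 6–8 N measured at the wrist, under the 14 N that would move the stop.
- **Stop position:** the spindle looks unchanged between the two camera views, but I didn't measure the stop or the final gap to its face directly.
- **Clear of the work:** the gripper was raised and touching nothing. I did not measure the other bars, tool box or screwdriver again at the end; no contact with any of them was seen or felt.

**What disagreed with the description:** the first grasp closed above the bar. The wrist camera showed the fingertips about 25 mm behind the reported TCP, not 8 mm ahead of it. I used the measured offset from then on, and the next grasp held, with the fingers stopping at 27 mm on the 28 mm bar.

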